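Gauge the bore of a sleeve and present the rod for reading

TASK

Push the little carrier by its red plate along its rails, away from you, until it is fully home against the end stop, so that the steel sleeve stands behind the brass guide tube. Then take the gauge rod by its blue handle from its rest, slide it into the flared mouth of the guide tube until its brass collar stops on the mouth, draw it all the way out again, and hold it level with its tip over the middle of the pale tile, about 15 cm above the worktop. Finish while still holding the rod there, steady; leave the carrier home and do not shift the green bar, the findings dish or the wooden ring clamp.

Things in the scene. Friction and masses are not known exactly. Their poses are not given: they have to be found in the camera images.
- fixture: Fixed gauging fixture: dark steel base 172 x 108 x 10 mm (local x -107 to +65, y -41 to +67) with two rails along x, blue stanchion with a brass guide tube. Origin on the worktop under the tube. Tube axis along local y at x = 0, 65 mm up; tube from y 30 to 72 mm, 22 mm outside, 13 mm bore, flared mouth to local +y. Rod goes in towards -y. All below 84 mm.
- mouth (a point): Centre of the guide tube's flared mouth, in the plane of the rim on which the collar stops (fixture local [0, 72, 65] mm); axes as the fixture's. The mouth is 23 mm wide inside, 32 mm outside, and narrows to the 13 mm bore within 18 mm.
- slide (a joint): Carrier position along the fixture's +x (away from the robot), m, 0 to 0.065; 0.065 = home at the end stop, sleeve bore in line with the tube. Friction about 2.5 N, drag 15 N per m/s; stays where left. Carrier: aluminium plate 64 x 56 mm, top 32 mm above the worktop, with a fixed steel sleeve (36 mm outside, 21 mm through bore along local y, 48 mm long).
- push_plate (a point): Centre of the near face of the carrier's red upright push plate (44 mm wide, 6 mm thick, from 30 to 76 mm above the worktop; this point at 60 mm). Pushing this face towards the fixture's +x moves the carrier; axes as the fixture's.
- rod: Gauge rod, 218 mm, about 0.12 kg: steel shank 10 mm thick, brass collar 32 mm wide, blue round handle 16 mm thick. Origin on the axis at the collar's stop face; +x to the tip (at +90 mm); collar 0 to -8 mm, handle -8 to -128 mm, centre of mass about -30 mm. It may roll about x. In the rest the handle is free from -10 to -105 mm.
- tip (a point): Tip of the gauge rod (rod local [90, 0, 0] mm).
- rest: Fixed rod rest: wooden base 200 x 54 x 8 mm with two black V forks, 10 mm thick, in which the rod lies level, its axis 60 mm above the worktop along local x, tip to +x. Origin on the worktop; forks at local x = +50 mm (shank) and -113 mm (handle end), no higher than 67 mm.
- tile: Pale ceramic tile, fixed, 67 x 110 x 19 mm (local x, y, z), lying on the worktop. Origin at the centre of its underside.
- polisher: Polishing machine, big, fixed, its base from x = 0.69 m; its round front part stands between the fixture and the tile, its front at x = 0.60 m, from y = 0.01 to 0.17 m (world), 0.23 m tall, a hose rising from it. Keep arm, hand and rod on the robot's side of it.
- green_bar: Green polishing bar 36 x 71 x 23 mm, loose; leave it alone. Origin at the centre of its underside.
- dish: Small round metal findings dish, 61 mm wide, 12 mm high, loose; leave it alone. Origin at the centre of its underside.
- clamp: Wooden ring clamp 31 x 130 x 20 mm (long side along its y), loose; leave it alone. Origin at the centre of its underside.

How it is judged:
On the way, in this order (a step that is already met when the one before it is completed fails the run):
1. the carrier is fully home (within 3 mm of the end stop), the rod not yet in the tube (value of joint slide above 0.062 m and distance between tip and mouth above 0.03 m), for 0.2 s.
2. the rod is in the guide tube with its collar stopped on the mouth (within 3 mm), the carrier home (value of joint slide above 0.062 m and y of rod in the frame of mouth between -0.003 and 0.003 m and x of rod in the frame of mouth between -0.006 and 0.006 m and z of rod in the frame of mouth between -0.006 and 0.006 m and angle between the x axis of rod and the y axis of fixture, either way round below 0.12 rad), for 0.1 s.
3. the rod is drawn out of the tube, its tip clear of the mouth (value of joint slide above 0.062 m and y of tip in the frame of mouth above 0.008 m), for 0.1 s.
At the end, for the whole second after the job is handed in: The gripper holds the rod still and level (within 8 degrees), carried by nothing else, its tip within 30 mm of the tile's centre seen from above and 100 to 210 mm above the worktop; the carrier is still within 3 mm of its end stop, and the three loose bystanders lie within 30 mm of where they were (value of joint slide above 0.062 m and horizontal distance between tip and tile below 0.03 m and height (world z) of tip between 0.1 and 0.21 m and angle between rod's own x axis and vertical between 1.4308 and 1.7108 rad and contact force between rod and the fingers above 2 N and contact force between rod and fixture below 0.2 N and contact force between rod and rest below 0.2 N and contact force between rod and tile below 0.2 N and linear speed of rod below 0.02 m/s and angular speed of rod below 0.15 rad/s and distance of each of green_bar, dish, clamp from where it was at the start of the episode below 0.03 m); the arm keeps its last pose, push and grip.
It fails at once if the green polishing bar is shifted by more than 30 mm (distance of green_bar from where it was at the start of the episode above 0.03 m).
It fails at once if the findings dish is shifted by more than 30 mm (distance of dish from where it was at the start of the episode above 0.03 m).
It fails at once if the wooden ring clamp is shifted by more than 30 mm (distance of clamp from where it was at the start of the episode above 0.03 m).
It also fails if it takes over 72 s, if anything falls off the work surface, if the arm or the gripper's body presses on something with over 40 N, if the wrist force passes 120 N, or if a joint passes its speed limit or range.

ROBOT

A 7-joint arm with a two-finger parallel gripper is mounted at the origin on a cart in front of the work surface, level with it; the furniture and walls round the work are solid. World frame = base frame: x ahead of the robot, y to its left, z up, the work surface at z = 0. Lengths are in m, angles in rad, forces in N, time in s.
With the tool pointing down it reaches from about 0.4 to 0.875 m from the base axis. Payload 6.5 kg.
Tool frame: the origin (TCP) lies between the finger pads; the fingertips stand 11 mm ahead of it and the grasp point (between the pads) lies 8 mm behind it (robot.finger_overhang is the distance from the TCP to the fingertips, in m); z points along the fingers, y is the line along which they close (so a half turn about z gives the same grasp; the last joint's range is limited). The gripper opens to 85 mm and grips with 20 to 120 N. Pads are 22 mm wide; open, the fingers measure 114 mm over their backs; the gripper's body (76 mm by 85 mm) begins 54 mm behind the grasp point. The pads swing forward as they close: fully open they stand 13 mm farther back than shut.
Start: joints at [-1.393, 0.536, -0.004, 1.538, 0.003, 1.067, -0.071], TCP at [0.157, 0.631, 0.242] pointing down, gripper open.
Joint ranges: [-2.7, 2.7], [-0.37, 2.16], [-1.27, 1.26], [0.24, 2.4], [-1.31, 4.45], [0.19, 1.91], [-2.76, 2.76]. Speed limits (rad/s): [2.39, 2.39, 3.14, 3.14, 3.14, 3.14, 3.14].

INTERFACE

Orientations are given as a 3x3 rotation matrix whose columns are the frame's x, y, z axes.
In Python, from cell import robot gives the robot as it stands.
- The arm moves only by the tool play_rows, never from a script. Its argument "moves" is a list of rows, each an object of numbers: "dx", "dy", "dz": the shift along the world's x, y, z each as a share of 30 mm, from -1 to 1; "ax", "ay", "az": the turn, a rotation vector about the world's x, y, z each as a share of 4 degrees, from -1 to 1. A call has 1 to 5 rows; each row shifts and turns the commanded pose from where the row before left it; what a row does not reach is not made up. A row lasts 1/12 s, in which the tool goes at most 41.7 mm and 7.16 degrees, less where a joint would pass 70% of its speed; a pose out of reach is approached as far as the arm can. A call with a number of a shift or a turn outside -1 to 1 is refused whole. A call with a gripper value outside its range is refused whole. "gripper" is the opening, from 0 (shut) to 1 (fully open), set as the call begins (left out, the last holds). The fingers move at their own pace and stop on an object; "grip_force" is the grip in N (left out, the last holds). Time passes only in rows, so rows that do not move let the fingers close. It gives the time, the measured TCP pose, the force, the opening and the grip force at its end, in the units of the state.
- robot.sense(): the state, without advancing time (a new reading comes with each control period).
- robot.read_camera(name): name is "side" or "top"; returns the picture (384x512x3 uint8, red, green, blue); there is no depth.
- robot.calibration(name): a dict with "mtx" (3x3 intrinsics, pixels), "dist_coeffs" ([k1, k2, p1, p2, k3] as OpenCV has them; the pictures are not rectified), "origin" and "attitude" of the camera in the world. Camera axes: x right, y down, z forward; pixel columns grow to the right and rows downward; lengths in m; the calibration is good to about 2 mm. A picture is of the moment at which its call begins. calibration takes no time and is no camera call.
- robot.sign_off(): hands the job in; it is judged then, once.
The state is a dict: "clock": time; "qpos": joint angles; "qd": joint speeds; "joint_torque": joint torques, N m; "ee_pos": TCP position; "eef_rot": TCP orientation; "ft_force": force on the tool from outside, world axes, zero at the start; "ft_torque": the same for the moment, N m; "width": opening from 0.0 (shut) to 1.0 (fully open); "grip_force": force on a finger pad.
Only numpy, scipy, OpenCV 4.12 (cv2) and the standard library are available. Lean on these libraries where they do the work, as an engineer would, in place of code of your own. Each camera call takes 0.05 s, during which the arm holds its last target. There are 200 camera calls.

## Working session

There is one attempt and no reset: what is moved stays moved. The work goes in short steps, Python scripts to look and compute and a tool call to move; the robot and the scene stay as the last step left them, time stands still between calls to the robot, and variables do not carry over. Pictures are saved under pics/ and viewed, at most 10 in all, crops included, and the job is handed in when it is done.

Besides the shell and the picture viewer there is one more tool, called after ">>>" as name(argument=value, ...) on one line, values as JSON. play_rows: Moves the arm, as the interface text tells. Shift numbers are shares of 30 mm and turn numbers shares of 4 degrees, none past 1 either way. Its arguments: {"type":"object","properties":{"moves":{"type":"array","items":{"type":"object","properties":{"dx":{"type":"number"},"dy":{"type":"number"},"dz":{"type":"number"},"ax":{"type":"number"},"ay":{"type":"number"},"az":{"type":"number"}}}},"gripper":{"type":"number"},"grip_force":{"type":"number"}},"required":["moves"]}

```bash
mkdir -p pics; ls; cat > h.py <<'E'
import numpy as np, cv2
from cell import robot
def cal(n):
    c=robot.calibration(n); return np.array(c["mtx"],float),np.array(c["dist_coeffs"],float),np.array(c["origin"],float),np.array(c["attitude"],float)
def ray(n,uv):
    K,d,o,R=cal(n); p=cv2.undistortPoints(np.array(uv,float).reshape(-1,1,2),K,d).reshape(-1,2)
    return o,(R@np.c_[p,np.ones(len(p))].T).T
def onplane(n,uv,z):
    o,r=ray(n,uv); return o+r*((z-o[2])/r[:,2])[:,None]
def proj(n,P):
    K,d,o,R=cal(n); return cv2.projectPoints(np.array(P,float).reshape(-1,1,3),cv2.Rodrigues(R.T)[0],-R.T@o,K,d)[0].reshape(-1,2)
def save(n,f):
    im=robot.read_camera(n); np.save(f'pics/{f}.npy',im); cv2.imwrite(f'pics/{f}.png',im[:,:,::-1]); return im
def tri(uv1,uv2):
    o1,a=ray('top',uv1);o2,b=ray('side',uv2);a=a[0];b=b[0]
    s=np.linalg.lstsq(np.c_[a,-b],o2-o1,rcond=None)[0]; return (o1+a*s[0]+o2+b*s[1])/2,np.linalg.norm(o1+a*s[0]-o2-b*s[1])
E
python3 - <<'E'
from h import *
for n in('top','side'):
    im=save(n,n+'0'); cv2.imwrite(f'pics/{n}0b.png',cv2.resize(im[:,:,::-1],(800,600),interpolation=cv2.INTER_CUBIC)); c=robot.calibration(n); print(n,c)
s=robot.sense(); print(s)
E
```

```text
pics
top {'mtx': array([[483.89625866,   0.        , 253.16442258],
       [  0.        , 483.89625866, 193.60679134],
       [  0.        ,   0.        ,   1.        ]]), 'dist_coeffs': array([0.00527574, 0.        , 0.        , 0.        , 0.        ]), 'origin': array([0.45461667, 0.08374023, 1.38017201]), 'attitude': array([[-0.01311472, -0.99398841,  0.108697  ],
       [-0.99991238,  0.01284121, -0.00321586],
       [ 0.00180073, -0.10872965, -0.99406973]])}
side {'mtx': array([[463.17577486,   0.        , 261.20072895],
       [  0.        , 463.17577486, 184.92328435],
       [  0.        ,   0.        ,   1.        ]]), 'dist_coeffs': array([-0.16228609,  0.        ,  0.        ,  0.        ,  0.        ]), 'origin': array([0.64636471, 1.21126022, 1.0820543 ]), 'attitude': array([[-9.97761394e-01,  4.46361754e-02, -4.97977120e-02],
       [ 6.68734659e-02,  6.61793379e-01, -7.46697705e-01],
       [-3.73933631e-04, -7.48356289e-01, -6.63296860e-01]])}
{'clock': 0.1, 'qpos': array([-1.39321256,  0.5371219 , -0.00441999,  1.53875375,  0.00256825,
        1.06730576, -0.07117024]), 'qd': array([-0.00179053, -0.0011094 , -0.00097834, -0.00267766,  0.00148963,
        0.00126387,  0.00043173]), 'joint_torque': array([ 2.00596623e-03, -5.84565639e+01,  1.05152763e+00, -2.59776825e+01,
        1.26136895e-02,  4.60783296e-03, -3.49794800e-05]), 'ee_pos': array([0.15677694, 0.63024578, 0.24148847]), 'eef_rot': array([[-9.70448538e-01,  2.41308007e-01, -2.85554903e-04],
       [ 2.41308155e-01,  9.70447294e-01, -1.55714179e-03],
       [-9.86347986e-05, -1.58003270e-03, -9.99998747e-01]]), 'ft_force': array([ 0.24371509,  0.81520401, -0.56294648]), 'ft_torque': array([ 0.00490364, -0.06326551, -0.05923001]), 'grip_force': 0.0, 'width': 1.000760587398847}
```

View pics/top0b.png

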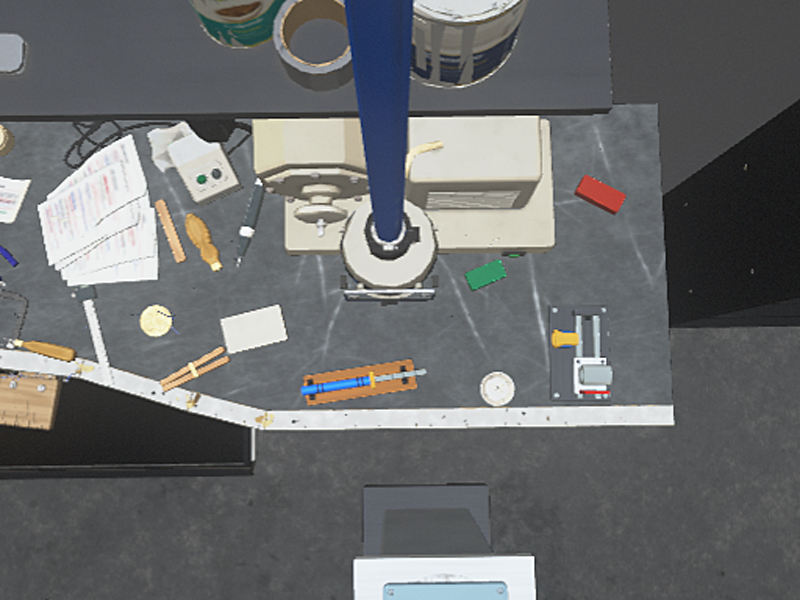

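View pics/side0b.png

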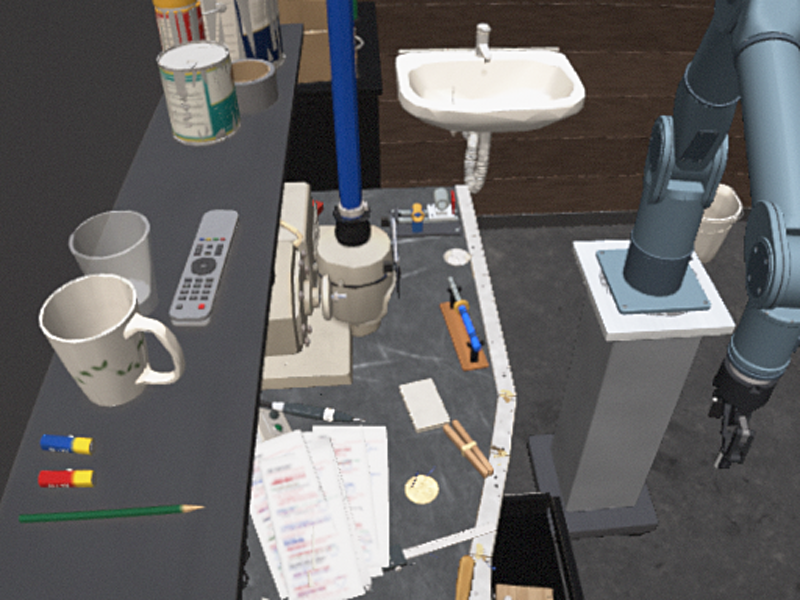

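The top view shows the fixture (base about 550–612, 305–402 on the 800 px scale, mouth near (553,338) facing left), the rod (tip at (425,372), handle end at (303,390)) and the tile near (254,327). The dish is at (497,388) and the clamp at (195,367). In the side view the same items run along the edge, and the path between the rest and the fixture is clear.

```bash
cat > meas.py <<'E'
from h import *
im=np.load('pics/top0.npy'); sd=np.load('pics/side0.npy')
hs=cv2.cvtColor(im,cv2.COLOR_RGB2HSV); hS=cv2.cvtColor(sd,cv2.COLOR_RGB2HSV)
def blob(h,lo,hi,box,show):
    m=cv2.inRange(h,np.array(lo),np.array(hi)); k=np.zeros_like(m); x0,y0,x1,y1=box; k[y0:y1,x0:x1]=m[y0:y1,x0:x1]
    c=max(cv2.findContours(k,0,2)[0],key=cv2.contourArea,default=None)
    if c is None: print(show,None);return
    r=cv2.minAreaRect(c); print(show,'area',cv2.contourArea(c),'rect',np.round(r[0],1),np.round(r[1],1),round(r[2],1)); return cv2.boxPoints(r),np.array(r[0]),c
for n,lo,hi,box,z in [('handle',(100,120,60),(125,255,255),(185,225,280,265),.06),('collar',(10,130,100),(35,255,255),(185,225,280,265),.06),
  ('tube',(12,130,100),(35,255,255),(350,190,395,235),.065),('red',(0,120,80),(8,255,255),(350,235,395,260),.07),('tile',(0,0,170),(180,60,255),(135,190,190,230),.019)]:
    b=blob(hs,lo,hi,box,'top '+n)
    if b: print(np.round(onplane('top',b[0],z)[:,:2],4).tolist(),'c',np.round(onplane('top',b[1],z),4))
for n,lo,hi,box,z in [('handle',(100,120,60),(125,255,255),(280,180,312,225),.06),('collar',(10,130,100),(35,255,255),(285,180,305,205),.06),
  ('tube',(12,130,100),(35,255,255),(255,125,280,150),.065),('red',(0,120,80),(8,255,255),(275,115,300,150),.07),('tile',(0,0,150),(180,60,255),(250,235,292,280),.019)]:
    b=blob(hS,lo,hi,box,'side '+n)
    if b: print(np.round(onplane('side',b[0],z)[:,:2],4).tolist(),'c',np.round(onplane('side',b[1],z),4))
a=cv2.resize(im[180:270,340:405],None,fx=6,fy=6,interpolation=cv2.INTER_CUBIC)
b=cv2.resize(im[222:267,185:280],None,fx=4,fy=4,interpolation=cv2.INTER_CUBIC)
c=cv2.resize(sd[110:155,240:305],None,fx=6,fy=6,interpolation=cv2.INTER_CUBIC)
o=np.zeros((600,800,3),np.uint8); o[:540,:390]=a; o[:180,400:780]=b; o[200:470,400:790]=c
cv2.imwrite('pics/crop.png',o[:,:,::-1])
E
python3 meas.py
```

```text
top handle area 197.5 rect [214.1 246.3] [ 5.9 44.4] 80.5
[[0.4554, 0.248], [0.4735, 0.1292], [0.4577, 0.1267], [0.4397, 0.2454]] c [[0.4566 0.1874 0.06  ]]
top collar area 714.0 rect [230.1 244.1] [18.8 70.4] 81.0
[[0.4734, 0.2422], [0.5007, 0.053], [0.4504, 0.0458], [0.4234, 0.2343]] c [[0.4619 0.1439 0.06  ]]
top tube area 120.0 rect [361.  216.5] [11. 16.] 90.0
[[0.5473, -0.1918], [0.5467, -0.2354], [0.5168, -0.2342], [0.5173, -0.1907]] c [[ 0.532 -0.213  0.065]]
top red area 14.0 rect [380.  250.5] [ 1. 18.] 90.0
[[0.4412, -0.2354], [0.4406, -0.2838], [0.4379, -0.2837], [0.4385, -0.2353]] c [[ 0.4396 -0.2595  0.07  ]]
top tile area 848.0 rect [161.9 210.3] [22.8 39.5] 76.0
[[0.5781, 0.3989], [0.6039, 0.2909], [0.5411, 0.2751], [0.5156, 0.3827]] c [[0.5596 0.337  0.019 ]]
side handle area 111.5 rect [299.9 209.8] [30.1  5.9] 66.8
[[0.4768, 0.1269], [0.4579, 0.1171], [0.437, 0.2431], [0.4549, 0.2517]] c [[0.4564 0.1866 0.06  ]]
side collar area 83.5 rect [292. 198.] [12. 14.] 90.0
[[0.4943, 0.1008], [0.4485, 0.1039], [0.4557, 0.1601], [0.5002, 0.1571]] c [[0.4747 0.1309 0.06  ]]
side tube area 52.0 rect [266.5 135.5] [11.  7.] 90.0
[[0.5419, -0.2498], [0.5151, -0.248], [0.521, -0.1768], [0.5469, -0.1786]] c [[ 0.5313 -0.2127  0.065 ]]
side red area 9.0 rect [289.5 127.5] [ 1. 11.] 0.0
[[0.4457, -0.2164], [0.4372, -0.2905], [0.4333, -0.2903], [0.4419, -0.2162]] c [[ 0.4396 -0.2527  0.07  ]]
side tile area 653.5 rect [271.2 258.3] [34.4 22.5] 67.4
[[0.6063, 0.2935], [0.5409, 0.2629], [0.5136, 0.3879], [0.5756, 0.4145]] c [[0.5589 0.3416 0.019 ]]
```

View pics/crop.png

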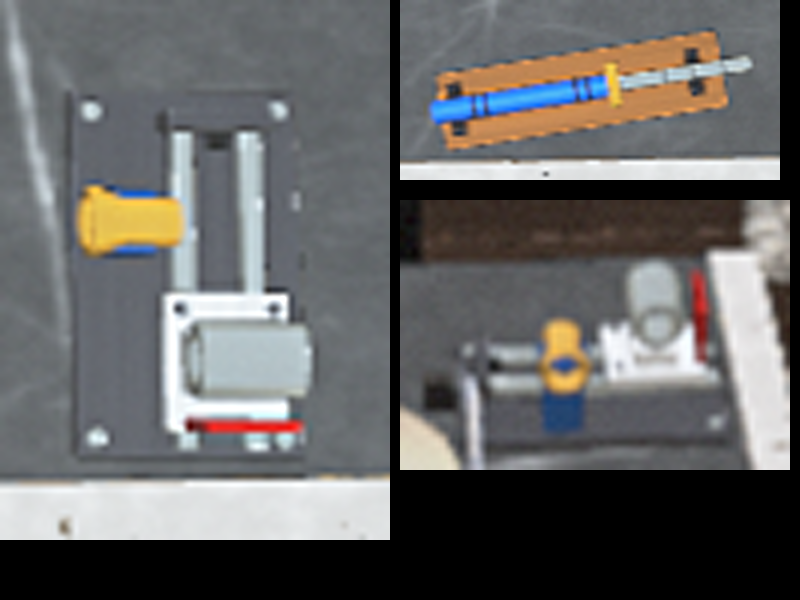

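The crop shows the base bolts at (91,111), (278,110), (285,437) and (97,437), the mouth rim at (78,220), and the red plate from 185 to 302 at row 425. The rod runs from (433,113) to (750,64) with its collar at (614,84).

```bash
cat > m2.py <<'E'
from h import *
A=lambda p:np.array(p,float)/6+[340,180]-0.4
B=lambda p:(np.array(p,float)-[400,0])/4+[185,222]-0.4
C=lambda p:(np.array(p,float)-[400,200])/6+[240,110]-0.4
bl=onplane('top',A([(91,111),(278,110),(285,437),(97,437)]),.012)[:,:2]; print('bolts',bl.round(4).tolist())
print('yaw deg', [np.degrees(np.arctan2(d[1],d[0])).round(2) for d in (bl[0]-bl[3],bl[1]-bl[2])], [np.degrees(np.arctan2(-d[0],d[1])).round(2) for d in (bl[0]-bl[1],bl[3]-bl[2])])
cor=onplane('top',A([(71,92),(300,91),(305,455),(78,458)]),.01)[:,:2]; print('base',cor.round(4).tolist(), 'ctr',cor.mean(0))
print('mouth rim L', onplane('top',A([(78,220),(182,220),(95,186),(95,255),(150,193),(150,250)]),.065)[:,:2].round(4).tolist())
print('red', onplane('top',A([(185,426),(302,426),(245,433)]),.076)[:,:2].round(4).tolist())
print('tri tube mouth', tri(A([(86,220)]),C([(563,366)])))
r=onplane('top',B([(433,113),(614,84),(750,64)]),.06)[:,:2]; print('rod',r.round(4).tolist(),np.degrees(np.arctan2(*(r[2]-r[0])[::-1])))
hs=cv2.cvtColor(np.load('pics/top0.npy'),cv2.COLOR_RGB2HSV); m=cv2.inRange(hs,np.array((100,120,60)),np.array((125,255,255)));k=m*0;k[225:265,185:280]=m[225:265,185:280]
pt=np.argwhere(k)[:,::-1].astype(float); w=onplane('top',pt,.063)[:,:2]; c=w.mean(0); v=np.linalg.svd(w-c)[2][0]; print('handle axis',c,np.degrees(np.arctan2(v[1],v[0])), ((w-c)@v).min(),((w-c)@v).max())
hS=cv2.cvtColor(np.load('pics/side0.npy'),cv2.COLOR_RGB2HSV); m=cv2.inRange(hS,np.array((100,120,60)),np.array((125,255,255)));k=m*0;k[180:225,280:312]=m[180:225,280:312]
pt=np.argwhere(k)[:,::-1].astype(float); w=onplane('side',pt,.06)[:,:2]; c=w.mean(0); v=np.linalg.svd(w-c)[2][0]; print('handle side',c,np.degrees(np.arctan2(v[1],v[0])), ((w-c)@v).min(),((w-c)@v).max())
E
python3 m2.py
```

```text
bolts [[0.5876, -0.2092], [0.587, -0.2978], [0.4333, -0.2944], [0.4344, -0.2065]]
yaw deg [np.float64(-1.02), np.float64(-1.25)] [np.float64(-0.43), np.float64(-0.73)]
base [[0.597, -0.2005], [0.5961, -0.3092], [0.4248, -0.304], [0.4247, -0.1977]] ctr [ 0.51064964 -0.25283229]
mouth rim L [[0.5329, -0.1902], [0.5323, -0.2373], [0.5483, -0.1985], [0.517, -0.1973], [0.5448, -0.2233], [0.5189, -0.2223]]
red [[0.4397, -0.2324], [0.439, -0.2845], [0.4363, -0.259]]
tri tube mouth (array([ 0.53217729, -0.19241061,  0.07145129]), np.float64(0.0006317585836669294))
rod [[0.4478, 0.2449], [0.4657, 0.1221], [0.4781, 0.0296]] -82.00638578338422
handle axis [0.45636247 0.18715457] -82.01077473684525 -0.059921186776755286 0.060023263963920555
handle side [0.45449098 0.18928134] 97.351739404868 -0.0684758217969556 0.059631500818540455
```

>>> play_rows(moves=[{"dx": 0.95,"dy": -0.95,"az": 0.33},{"dx": 0.95,"dy": -0.95,"az": 0.33},{"dx": 0.95,"dy": -0.95,"az": 0.33},{"dx": 0.95,"dy": -0.95,"az": 0.33},{"dx": 0.95,"dy": -0.95,"az": 0.33}], gripper=0, grip_force=30)

```text
schema error: expected keys dx, dy, dz, ax, ay, az
```

>>> play_rows(moves=[{"dx": 0.95,"dy": -0.95,"az": 0.33},{"dx": 0.95,"dy": -0.95,"az": 0.33},{"dx": 0.95,"dy": -0.95,"az": 0.33},{"dx": 0.95,"dy": -0.95,"az": 0.33},{"dx": 0.95,"dy": -0.95,"az": 0.33}])

```text
schema error: expected keys dx, dy, dz, ax, ay, az
```

>>> play_rows(moves=[{"dy": -1},{"dy": -1},{"dy": -1},{"dy": -1},{"dy": -1}])

```text
schema error: expected keys dx, dy, dz, ax, ay, az
```

>>> play_rows(moves=[{"dy": -1},{"dy": -1},{"dy": -1},{"dy": -1},{"dy": -1}])

```text
schema error: expected keys dx, dy, dz, ax, ay, az
```

All six keys are needed in every row.

>>> play_rows(moves=[{"dx": 0.95,"dy": -0.95,"dz": 0,"ax": 0,"ay": 0,"az": 0.33},{"dx": 0.95,"dy": -0.95,"dz": 0,"ax": 0,"ay": 0,"az": 0.33},{"dx": 0.95,"dy": -0.95,"dz": 0,"ax": 0,"ay": 0,"az": 0.33},{"dx": 0.95,"dy": -0.95,"dz": 0,"ax": 0,"ay": 0,"az": 0.33},{"dx": 0.95,"dy": -0.95,"dz": 0,"ax": 0,"ay": 0,"az": 0.33}], gripper=0, grip_force=30)

```text
clock: 0.52
ee_pos: [0.3003, 0.4865, 0.242]
eef_rot: [[-0.992, 0.127, -0.0], [0.127, 0.992, -0.001], [0.0, -0.001, -1.0]]
ft_force: [0.9, 0.6, -0.1]
width: 0.3
grip_force: 0.0
```

>>> play_rows(moves=[{"dx": 0.95,"dy": -0.95,"dz": 0,"ax": 0,"ay": 0,"az": 0.33},{"dx": 0.95,"dy": -0.95,"dz": 0,"ax": 0,"ay": 0,"az": 0.33},{"dx": 0.95,"dy": -0.95,"dz": 0,"ax": 0,"ay": 0,"az": 0.33},{"dx": 0.95,"dy": -0.95,"dz": 0,"ax": 0,"ay": 0,"az": 0.33},{"dx": 0.95,"dy": -0.95,"dz": 0,"ax": 0,"ay": 0,"az": 0.33}])

```text
clock: 0.93
ee_pos: [0.4428, 0.344, 0.2421]
eef_rot: [[-1.0, 0.012, -0.0], [0.012, 1.0, -0.0], [0.0, -0.0, -1.0]]
ft_force: [0.9, 0.5, 0.4]
width: -0.002
grip_force: 0.0
```

>>> play_rows(moves=[{"dx": 0,"dy": -1,"dz": 0,"ax": 0,"ay": 0,"az": 0},{"dx": 0,"dy": -1,"dz": 0,"ax": 0,"ay": 0,"az": 0},{"dx": 0,"dy": -1,"dz": 0,"ax": 0,"ay": 0,"az": 0},{"dx": 0,"dy": -1,"dz": 0,"ax": 0,"ay": 0,"az": 0},{"dx": 0,"dy": -1,"dz": 0,"ax": 0,"ay": 0,"az": 0}])

```text
clock: 1.35
ee_pos: [0.4415, 0.1942, 0.242]
eef_rot: [[-1.0, 0.013, -0.001], [0.013, 1.0, -0.0], [0.001, -0.0, -1.0]]
ft_force: [0.3, 0.0, -0.6]
width: -0.002
grip_force: 0.0
```

>>> play_rows(moves=[{"dx": 0,"dy": -1,"dz": 0,"ax": 0,"ay": 0,"az": 0},{"dx": 0,"dy": -1,"dz": 0,"ax": 0,"ay": 0,"az": 0},{"dx": 0,"dy": -1,"dz": 0,"ax": 0,"ay": 0,"az": 0},{"dx": 0,"dy": -1,"dz": 0,"ax": 0,"ay": 0,"az": 0},{"dx": 0,"dy": -1,"dz": 0,"ax": 0,"ay": 0,"az": 0}])

```text
clock: 1.77
ee_pos: [0.4414, 0.0443, 0.2422]
eef_rot: [[-1.0, 0.013, -0.0], [0.013, 1.0, 0.0], [0.0, 0.0, -1.0]]
ft_force: [0.4, -0.3, -0.0]
width: -0.001
grip_force: 0.0
```

>>> play_rows(moves=[{"dx": -0.14,"dy": -1,"dz": 0,"ax": 0,"ay": 0,"az": 0},{"dx": -0.14,"dy": -1,"dz": 0,"ax": 0,"ay": 0,"az": 0},{"dx": -0.14,"dy": -1,"dz": 0,"ax": 0,"ay": 0,"az": 0},{"dx": -0.14,"dy": -1,"dz": 0,"ax": 0,"ay": 0,"az": 0},{"dx": -0.14,"dy": -1,"dz": 0,"ax": 0,"ay": 0,"az": 0}])

```text
clock: 2.18
ee_pos: [0.4202, -0.1056, 0.2422]
eef_rot: [[-1.0, 0.013, -0.0], [0.013, 1.0, 0.0], [0.0, 0.0, -1.0]]
ft_force: [0.5, 0.5, -0.4]
width: -0.001
grip_force: 0.0
```

>>> play_rows(moves=[{"dx": -0.14,"dy": -1,"dz": 0,"ax": 0,"ay": 0,"az": 0},{"dx": -0.14,"dy": -1,"dz": 0,"ax": 0,"ay": 0,"az": 0},{"dx": -0.14,"dy": -1,"dz": 0,"ax": 0,"ay": 0,"az": 0},{"dx": -0.14,"dy": -1,"dz": 0,"ax": 0,"ay": 0,"az": 0},{"dx": -0.14,"dy": -1,"dz": 0,"ax": 0,"ay": 0,"az": 0}])

```text
clock: 2.6
ee_pos: [0.3993, -0.2555, 0.2422]
eef_rot: [[-1.0, 0.013, -0.0], [0.013, 1.0, 0.0], [0.0, 0.0, -1.0]]
ft_force: [1.4, -0.1, -0.3]
width: 0.001
grip_force: 0.0
```

>>> play_rows(moves=[{"dx": 0,"dy": 0,"dz": -0.9,"ax": 0,"ay": 0,"az": -0.2},{"dx": 0,"dy": 0,"dz": -0.9,"ax": 0,"ay": 0,"az": -0.2},{"dx": 0,"dy": 0,"dz": -0.9,"ax": 0,"ay": 0,"az": 0},{"dx": 0,"dy": 0,"dz": -0.9,"ax": 0,"ay": 0,"az": 0},{"dx": 0,"dy": 0,"dz": -0.9,"ax": 0,"ay": 0,"az": 0}])

```text
clock: 3.02
ee_pos: [0.3997, -0.2541, 0.106]
eef_rot: [[-0.999, 0.041, -0.0], [0.041, 0.999, 0.0], [0.0, -0.0, -1.0]]
ft_force: [0.6, -0.2, 0.6]
width: -0.0
grip_force: 0.0
```

>>> play_rows(moves=[{"dx": 0,"dy": 0,"dz": -0.8,"ax": 0,"ay": 0,"az": 0},{"dx": 0,"dy": 0,"dz": -0.8,"ax": 0,"ay": 0,"az": 0},{"dx": 0,"dy": 0,"dz": 0,"ax": 0,"ay": 0,"az": 0}])

```text
clock: 3.27
ee_pos: [0.3972, -0.2526, 0.0558]
eef_rot: [[-0.999, 0.041, -0.006], [0.041, 0.999, 0.003], [0.007, 0.003, -1.0]]
ft_force: [-0.6, 1.6, 0.1]
width: -0.001
grip_force: 0.0
```

>>> play_rows(moves=[{"dx": 0.4,"dy": -0.2,"dz": 0,"ax": 0,"ay": 0,"az": 0.2},{"dx": 0.4,"dy": 0,"dz": 0,"ax": 0,"ay": 0,"az": 0.2},{"dx": 0.4,"dy": 0,"dz": 0,"ax": 0,"ay": 0,"az": 0.2},{"dx": 0.3,"dy": 0,"dz": 0,"ax": 0,"ay": 0,"az": 0},{"dx": 0.3,"dy": 0,"dz": 0,"ax": 0,"ay": 0,"az": 0}])

```text
clock: 3.68
ee_pos: [0.4534, -0.2613, 0.0601]
eef_rot: [[-1.0, 0.001, -0.001], [0.001, 1.0, -0.001], [0.001, -0.001, -1.0]]
ft_force: [-4.7, -3.1, 1.1]
width: -0.0
grip_force: 2.1
```

>>> play_rows(moves=[{"dx": 0.25,"dy": 0,"dz": 0,"ax": 0,"ay": 0,"az": 0},{"dx": 0.25,"dy": 0,"dz": 0,"ax": 0,"ay": 0,"az": 0}])

```text
clock: 3.85
ee_pos: [0.4689, -0.2608, 0.0599]
eef_rot: [[-1.0, 0.0, -0.0], [0.0, 1.0, -0.001], [0.0, -0.001, -1.0]]
ft_force: [-4.1, -2.5, 2.2]
width: -0.001
grip_force: 1.9
```

>>> play_rows(moves=[{"dx": 0.2,"dy": 0,"dz": 0,"ax": 0,"ay": 0,"az": 0},{"dx": 0.2,"dy": 0,"dz": 0,"ax": 0,"ay": 0,"az": 0},{"dx": 0.1,"dy": 0,"dz": 0,"ax": 0,"ay": 0,"az": 0}])

```text
clock: 4.1
ee_pos: [0.4849, -0.26, 0.0595]
eef_rot: [[-1.0, -0.001, 0.001], [-0.001, 1.0, 0.0], [-0.001, 0.0, -1.0]]
ft_force: [-2.9, -1.6, 1.4]
width: -0.001
grip_force: 1.4
```

>>> play_rows(moves=[{"dx": 0.1,"dy": 0,"dz": 0,"ax": 0,"ay": 0,"az": 0},{"dx": 0,"dy": 0,"dz": 0,"ax": 0,"ay": 0,"az": 0}])

```text
clock: 4.27
ee_pos: [0.4871, -0.2599, 0.0592]
eef_rot: [[-1.0, -0.001, -0.0], [-0.001, 1.0, 0.001], [0.0, 0.001, -1.0]]
ft_force: [-3.0, -0.5, 2.7]
width: -0.0
grip_force: 1.3
```

>>> play_rows(moves=[{"dx": 0.08,"dy": 0,"dz": 0,"ax": 0,"ay": 0,"az": 0},{"dx": 0.08,"dy": 0,"dz": 0,"ax": 0,"ay": 0,"az": 0}])

```text
clock: 4.43
ee_pos: [0.4872, -0.2599, 0.0588]
eef_rot: [[-1.0, 0.001, -0.008], [0.001, 1.0, 0.003], [0.008, 0.003, -1.0]]
ft_force: [-20.2, -0.4, 13.2]
width: -0.004
grip_force: 9.5
```

>>> play_rows(moves=[{"dx": 0.08,"dy": 0,"dz": 0,"ax": 0,"ay": 0,"az": 0},{"dx": 0.08,"dy": 0,"dz": 0,"ax": 0,"ay": 0,"az": 0}])

```text
clock: 4.6
ee_pos: [0.4872, -0.26, 0.0582]
eef_rot: [[-1.0, 0.003, -0.016], [0.003, 1.0, 0.005], [0.016, 0.005, -1.0]]
ft_force: [-29.3, -0.1, 19.3]
width: -0.003
grip_force: 15.2
```

>>> play_rows(moves=[{"dx": -0.5,"dy": 0,"dz": 0,"ax": 0,"ay": 0,"az": 0},{"dx": -0.7,"dy": 0,"dz": 0,"ax": 0,"ay": 0,"az": 0},{"dx": -0.7,"dy": 0,"dz": 0.5,"ax": 0,"ay": 0,"az": 0},{"dx": 0,"dy": 0,"dz": 1,"ax": 0,"ay": 0,"az": 0},{"dx": 0,"dy": 0,"dz": 1,"ax": 0,"ay": 0,"az": 0}], gripper=0)

```text
clock: 5.02
ee_pos: [0.4382, -0.2593, 0.1344]
eef_rot: [[-1.0, 0.0, -0.002], [0.0, 1.0, 0.002], [0.002, 0.002, -1.0]]
ft_force: [1.1, -0.9, 0.1]
width: 0.0
grip_force: 0.0
```

>>> play_rows(moves=[{"dx": 0,"dy": 0.2,"dz": 1,"ax": 0,"ay": 0,"az": 0},{"dx": 0,"dy": 1,"dz": 0.8,"ax": 0,"ay": 0,"az": 0},{"dx": 0,"dy": 1,"dz": 0.5,"ax": 0,"ay": 0,"az": 0},{"dx": 0,"dy": 1,"dz": 0,"ax": 0,"ay": 0,"az": 0},{"dx": 0,"dy": 1,"dz": 0,"ax": 0,"ay": 0,"az": 0}], gripper=1)

```text
clock: 5.43
ee_pos: [0.441, -0.1323, 0.2048]
eef_rot: [[-1.0, -0.001, 0.005], [-0.001, 1.0, 0.001], [-0.005, 0.001, -1.0]]
ft_force: [-0.2, 0.8, 0.2]
width: 0.706
grip_force: 0.0
```

```bash
python3 - <<'E'
from h import *
s=robot.sense(); print(s['clock'],s['qpos'].round(3),s['ee_pos'])
im=save('top','top1'); sd=save('side','side1')
a=cv2.resize(im[180:270,340:405],None,fx=6,fy=6,interpolation=cv2.INTER_CUBIC)
c=cv2.resize(sd[110:155,240:305],None,fx=6,fy=6,interpolation=cv2.INTER_CUBIC)
o=np.zeros((600,800,3),np.uint8); o[:540,:390]=a; o[200:470,400:790]=c
cv2.imwrite('pics/crop1.png',o[:,:,::-1])
E
```

```text
5.4333 [-0.123  0.273  0.372  2.079 -0.139  0.808  1.904] [ 0.44103673 -0.13227444  0.20476042]
```

View pics/crop1.png

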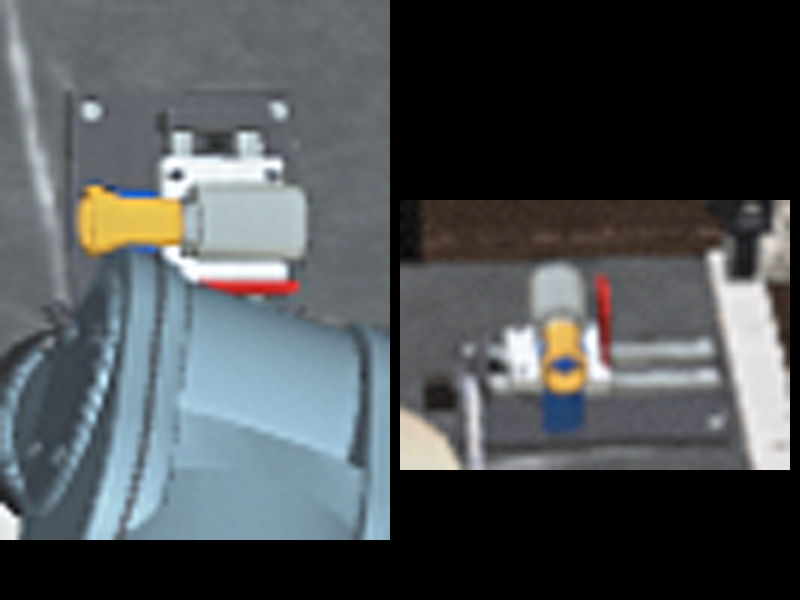

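The carrier is home: the sleeve at crop (250,220) is in line with the tube, and the red plate has moved up to row 286. Next is the rod.

>>> play_rows(moves=[{"dx": 0.03,"dy": 0.5,"dz": 0,"ax": 0,"ay": 0,"az": -1},{"dx": 0.03,"dy": 0.5,"dz": 0,"ax": 0,"ay": 0,"az": -1},{"dx": 0.03,"dy": 0.5,"dz": 0,"ax": 0,"ay": 0,"az": -1},{"dx": 0.03,"dy": 0.5,"dz": 0,"ax": 0,"ay": 0,"az": -1},{"dx": 0.03,"dy": 0.5,"dz": 0,"ax": 0,"ay": 0,"az": -1}], gripper=1)

```text
clock: 5.95
ee_pos: [0.4447, -0.0584, 0.2035]
eef_rot: [[-0.939, 0.345, 0.001], [0.345, 0.939, 0.0], [-0.001, 0.001, -1.0]]
ft_force: [-0.5, -0.3, -0.4]
width: 0.995
grip_force: 0.0
```

>>> play_rows(moves=[{"dx": 0.03,"dy": 0.5,"dz": 0,"ax": 0,"ay": 0,"az": -1},{"dx": 0.03,"dy": 0.5,"dz": 0,"ax": 0,"ay": 0,"az": -1},{"dx": 0.03,"dy": 0.5,"dz": 0,"ax": 0,"ay": 0,"az": -1},{"dx": 0.03,"dy": 0.5,"dz": 0,"ax": 0,"ay": 0,"az": -1},{"dx": 0.03,"dy": 0.5,"dz": 0,"ax": 0,"ay": 0,"az": -1}])

```text
clock: 6.37
ee_pos: [0.4492, 0.0167, 0.2035]
eef_rot: [[-0.764, 0.645, 0.001], [0.645, 0.764, 0.001], [-0.001, 0.001, -1.0]]
ft_force: [0.2, -0.0, 0.3]
width: 0.999
grip_force: 0.0
```

>>> play_rows(moves=[{"dx": 0.03,"dy": 0.5,"dz": 0,"ax": 0,"ay": 0,"az": -1},{"dx": 0.03,"dy": 0.5,"dz": 0,"ax": 0,"ay": 0,"az": -1},{"dx": 0.03,"dy": 0.5,"dz": 0,"ax": 0,"ay": 0,"az": -1},{"dx": 0.03,"dy": 0.5,"dz": 0,"ax": 0,"ay": 0,"az": -1},{"dx": 0.03,"dy": 0.5,"dz": 0,"ax": 0,"ay": 0,"az": -1}])

```text
clock: 6.78
ee_pos: [0.4536, 0.0918, 0.2034]
eef_rot: [[-0.498, 0.867, 0.001], [0.867, 0.498, 0.001], [0.0, 0.001, -1.0]]
ft_force: [-0.3, 0.3, -0.1]
width: 0.995
grip_force: 0.0
```

>>> play_rows(moves=[{"dx": 0.03,"dy": 0.5,"dz": 0,"ax": 0,"ay": 0,"az": -1},{"dx": 0.03,"dy": 0.5,"dz": 0,"ax": 0,"ay": 0,"az": -1},{"dx": 0.03,"dy": 0.5,"dz": 0,"ax": 0,"ay": 0,"az": -1},{"dx": 0.03,"dy": 0.5,"dz": 0,"ax": 0,"ay": 0,"az": -1},{"dx": 0.03,"dy": 0.5,"dz": 0,"ax": 0,"ay": 0,"az": -1}])

```text
clock: 7.2
ee_pos: [0.4581, 0.1669, 0.2034]
eef_rot: [[-0.171, 0.985, 0.001], [0.985, 0.171, 0.001], [0.001, 0.001, -1.0]]
ft_force: [0.5, 0.2, -0.3]
width: 1.004
grip_force: 0.0
```

>>> play_rows(moves=[{"dx": 0.05,"dy": -0.06,"dz": -0.9,"ax": 0,"ay": 0,"az": -0.46},{"dx": 0,"dy": 0,"dz": -0.9,"ax": 0,"ay": 0,"az": 0},{"dx": 0,"dy": 0,"dz": -0.9,"ax": 0,"ay": 0,"az": 0},{"dx": 0,"dy": 0,"dz": -0.9,"ax": 0,"ay": 0,"az": 0},{"dx": 0,"dy": 0,"dz": -0.6,"ax": 0,"ay": 0,"az": 0}])

```text
clock: 7.62
ee_pos: [0.4586, 0.164, 0.0751]
eef_rot: [[-0.143, 0.99, -0.001], [0.99, 0.143, -0.0], [-0.0, -0.001, -1.0]]
ft_force: [0.2, 0.8, -0.3]
width: 1.002
grip_force: 0.0
```

>>> play_rows(moves=[{"dx": 0,"dy": 0,"dz": -0.5,"ax": 0,"ay": 0,"az": 0},{"dx": 0,"dy": 0,"dz": -0.4,"ax": 0,"ay": 0,"az": 0},{"dx": 0,"dy": 0,"dz": 0,"ax": 0,"ay": 0,"az": 0}])

```text
clock: 7.87
ee_pos: [0.4582, 0.1637, 0.0484]
eef_rot: [[-0.143, 0.99, -0.002], [0.99, 0.143, -0.001], [-0.001, -0.003, -1.0]]
ft_force: [-1.2, -0.5, 0.4]
width: 0.997
grip_force: 0.0
```

```bash
python3 - <<'E'
from h import *
im=save('top','top2'); sd=save('side','side2'); print(robot.sense()['ee_pos'],robot.sense()['eef_rot'][:,1])
c=cv2.resize(sd[165:235,260:330],None,fx=7,fy=7,interpolation=cv2.INTER_CUBIC)
b=cv2.resize(im[215:285,185:285],None,fx=3,fy=3,interpolation=cv2.INTER_CUBIC)
o=np.zeros((500,800,3),np.uint8); o[:490,:490]=c; o[:210,495:795]=b
cv2.imwrite('pics/crop2.png',o[:,:,::-1])
E
```

```text
[0.45937948 0.16397934 0.05042092] [9.89824531e-01 1.42293232e-01 1.83280821e-04]
```

View pics/crop2.png

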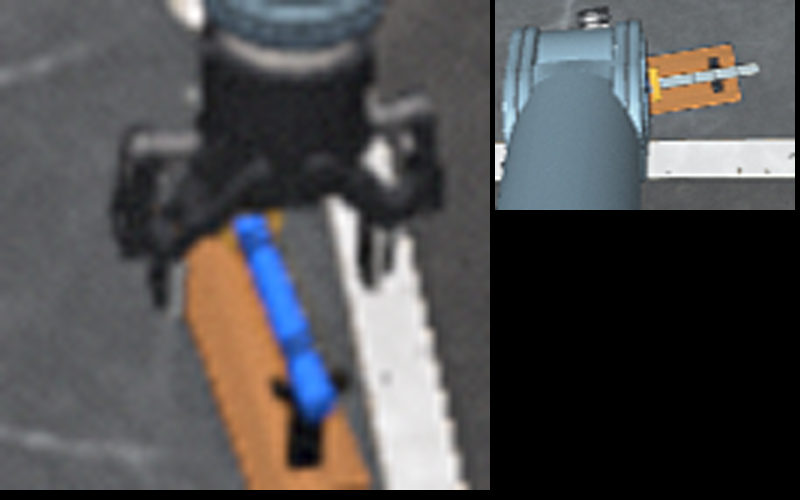

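The fingers, at crop (160,285) and (375,275), straddle the blue handle at about (265,260), roughly centred. I'll close on it.

>>> play_rows(moves=[{"dx": 0,"dy": 0,"dz": 0,"ax": 0,"ay": 0,"az": 0},{"dx": 0,"dy": 0,"dz": 0,"ax": 0,"ay": 0,"az": 0},{"dx": 0,"dy": 0,"dz": 0,"ax": 0,"ay": 0,"az": 0},{"dx": 0,"dy": 0,"dz": 0,"ax": 0,"ay": 0,"az": 0},{"dx": 0,"dy": 0,"dz": 0,"ax": 0,"ay": 0,"az": 0}], gripper=0, grip_force=50)

```text
clock: 8.38
ee_pos: [0.4592, 0.1642, 0.0507]
eef_rot: [[-0.143, 0.99, 0.001], [0.99, 0.143, 0.0], [0.0, 0.001, -1.0]]
ft_force: [0.0, -0.2, -0.1]
width: 0.301
grip_force: 0.0
```

>>> play_rows(moves=[{"dx": 0,"dy": 0,"dz": 0,"ax": 0,"ay": 0,"az": 0},{"dx": 0,"dy": 0,"dz": 0,"ax": 0,"ay": 0,"az": 0},{"dx": 0,"dy": 0,"dz": 0,"ax": 0,"ay": 0,"az": 0},{"dx": 0,"dy": 0,"dz": 0,"ax": 0,"ay": 0,"az": 0},{"dx": 0,"dy": 0,"dz": 0,"ax": 0,"ay": 0,"az": 0}])

```text
clock: 8.8
ee_pos: [0.4589, 0.1641, 0.0506]
eef_rot: [[-0.143, 0.99, -0.0], [0.99, 0.143, 0.0], [0.0, -0.0, -1.0]]
ft_force: [-1.8, 0.3, 7.0]
width: 0.167
grip_force: 48.6
```

>>> play_rows(moves=[{"dx": 0,"dy": 0,"dz": 0.4,"ax": 0,"ay": 0,"az": 0},{"dx": 0,"dy": 0,"dz": 0.7,"ax": 0,"ay": 0,"az": 0},{"dx": 0,"dy": 0,"dz": 0.9,"ax": 0,"ay": 0,"az": 0},{"dx": 0,"dy": 0,"dz": 0.7,"ax": 0,"ay": 0,"az": 0},{"dx": 0,"dy": -0.3,"dz": 0.3,"ax": 0,"ay": 0,"az": 0}])

```text
clock: 9.22
ee_pos: [0.4604, 0.1568, 0.1431]
eef_rot: [[-0.145, 0.989, 0.004], [0.989, 0.145, 0.003], [0.002, 0.004, -1.0]]
ft_force: [0.9, 0.1, -1.3]
width: 0.166
grip_force: 48.8
```

>>> play_rows(moves=[{"dx": 0,"dy": -0.6,"dz": 0,"ax": 0,"ay": 0,"az": -0.44},{"dx": 0,"dy": -0.8,"dz": 0,"ax": 0,"ay": 0,"az": -0.44},{"dx": 0,"dy": -0.8,"dz": 0,"ax": 0,"ay": 0,"az": -0.44},{"dx": 0,"dy": -0.8,"dz": 0,"ax": 0,"ay": 0,"az": -0.44},{"dx": 0,"dy": -0.8,"dz": 0,"ax": 0,"ay": 0,"az": -0.44}])

```text
clock: 9.63
ee_pos: [0.4574, 0.0379, 0.1392]
eef_rot: [[0.015, 1.0, -0.002], [1.0, -0.015, -0.001], [-0.001, -0.002, -1.0]]
ft_force: [0.2, -0.8, -0.9]
width: 0.167
grip_force: 48.8
```

>>> play_rows(moves=[{"dx": 0.5,"dy": -0.8,"dz": 0,"ax": 0,"ay": 0,"az": 0},{"dx": 0.6,"dy": -0.6,"dz": 0,"ax": 0,"ay": 0,"az": 0},{"dx": 0.6,"dy": -0.3,"dz": 0,"ax": 0,"ay": 0,"az": 0},{"dx": 0.6,"dy": 0,"dz": 0,"ax": 0,"ay": 0,"az": 0},{"dx": 0,"dy": 0,"dz": 0,"ax": 0,"ay": 0,"az": 0}])

```text
clock: 10.05
ee_pos: [0.5301, -0.0131, 0.1395]
eef_rot: [[0.015, 1.0, 0.002], [1.0, -0.015, -0.002], [-0.002, 0.002, -1.0]]
ft_force: [0.8, 0.8, -1.0]
width: 0.168
grip_force: 48.9
```

```bash
python3 - <<'E'
from h import *
im=save('top','top3'); sd=save('side','side3'); s=robot.sense(); print(s['ee_pos'],s['eef_rot'][:,1],s['qpos'].round(2))
p=np.array(s['ee_pos']); print(proj('top',[p]),proj('side',[p]))
c=cv2.resize(sd[110:200,235:305],None,fx=6,fy=6,interpolation=cv2.INTER_CUBIC)
b=cv2.resize(im[180:250,285:375],None,fx=4,fy=4,interpolation=cv2.INTER_CUBIC)
o=np.zeros((545,800,3),np.uint8); o[:540,:420]=c; o[:280,430:790]=b
cv2.imwrite('pics/crop3.png',o[:,:,::-1])
E
```

```text
[ 0.52672031 -0.011821    0.13903383] [ 0.99990857 -0.01329272 -0.00247972] [-0.46  0.52  0.52  1.97 -0.37  0.75  0.26]
[[289.15740157 217.785125  ]] [[272.56567591 152.25448925]]
```

View pics/crop3.png

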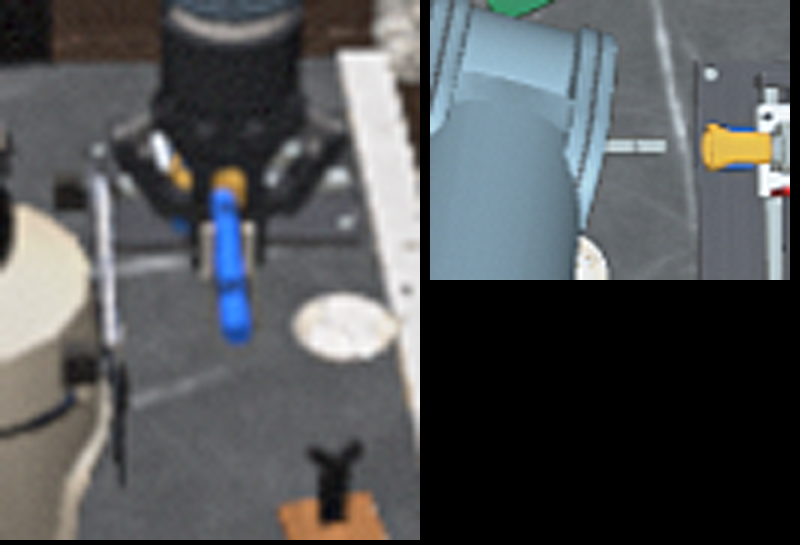

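```bash
python3 - <<'E'
from h import *
T=lambda p:(np.array(p,float)-[430,0])/4+[285,180]-0.4
S=lambda p:np.array(p,float)/6+[235,110]-0.4
print('tip etc',onplane('top',T([(666,145.5),(608,146.5)]),.148).round(4))
o,r=ray('side',S([(229,186),(237,328),(226,198),(232,290)]))
for (q,y) in zip(r,(-.061,.071,-.05,.035)): print((o+q*(y-o[1])/q[1]).round(4))
# sub-pixel centre lines
im=np.load('pics/top3.npy').astype(int)
g=im[205:228,331:342].sum(2).mean(1); b=np.median(np.r_[g[:5],g[-5:]]); w=np.clip(g-b-40,0,None); r1=205+(w*np.arange(len(w))).sum()/w.sum(); print('shank row',r1,onplane('top',[(336,r1)],.148).round(4))
hs=cv2.cvtColor(im.astype(np.uint8),cv2.COLOR_RGB2HSV); m=cv2.inRange(hs,np.array((12,130,100)),np.array((35,255,255)))
for c in (354,356,358,360,362,364,366,368):
  y=np.where(m[200:230,c])[0]+200; print(c,y.min(),y.max(),onplane('top',[(c,(y.min()+y.max())/2)],.065)[0,:2].round(4))
print(proj('top',[[.5325,-.193,.065]]))
hS=cv2.cvtColor(np.load('pics/side3.npy'),cv2.COLOR_RGB2HSV);m=cv2.inRange(hS,np.array((100,120,60)),np.array((125,255,255)));
print([(v,(np.where(m[v,262:285])[0]+262).mean().round(2)) for v in range(144,166,3)])
E
```

```text
tip etc [[ 0.529  -0.15    0.148 ]
 [ 0.5289 -0.113   0.148 ]]
[ 0.522  -0.061   0.1511]
[0.5292 0.071  0.1545]
[ 0.5246 -0.05    0.1509]
[0.5287 0.035  0.1518]
shank row 216.02069211559044 [[ 0.5292 -0.1306  0.148 ]]
354 211 221 [ 0.5336 -0.194 ]
356 211 221 [ 0.5335 -0.1995]
358 212 221 [ 0.5321 -0.2049]
360 213 220 [ 0.532  -0.2103]
362 213 219 [ 0.5333 -0.2158]
364 213 219 [ 0.5332 -0.2212]
366 213 220 [ 0.5318 -0.2266]
368 214 220 [ 0.5304 -0.232 ]
[[353.63555789 216.40797295]]
[(144, np.float64(271.5)), (147, np.float64(269.29)), (150, np.float64(272.5)), (153, np.float64(273.0)), (156, np.float64(273.0)), (159, np.float64(273.0)), (162, np.float64(274.0)), (165, np.float64(274.0))]
```

>>> play_rows(moves=[{"dx": 0.06,"dy": -0.35,"dz": -0.5,"ax": 0,"ay": 0,"az": 0},{"dx": 0.05,"dy": -0.3,"dz": -0.7,"ax": 0,"ay": 0,"az": 0},{"dx": 0,"dy": 0,"dz": -0.7,"ax": 0,"ay": 0,"az": 0},{"dx": 0,"dy": 0,"dz": -0.6,"ax": 0,"ay": 0,"az": 0},{"dx": 0,"dy": 0,"dz": -0.28,"ax": 0,"ay": 0,"az": 0}])

```text
clock: 10.57
ee_pos: [0.528, -0.0301, 0.0544]
eef_rot: [[0.012, 1.0, -0.005], [1.0, -0.012, -0.0], [-0.0, -0.005, -1.0]]
ft_force: [0.7, -0.3, -1.0]
width: 0.168
grip_force: 49.0
```

>>> play_rows(moves=[{"dx": 0,"dy": 0,"dz": 0,"ax": 0,"ay": 0,"az": 0}])

```text
clock: 10.65
ee_pos: [0.5285, -0.0298, 0.0549]
eef_rot: [[0.011, 1.0, -0.005], [1.0, -0.011, -0.0], [-0.0, -0.005, -1.0]]
ft_force: [-0.1, -0.3, -0.8]
width: 0.171
grip_force: 49.0
```

```bash
python3 - <<'E'
from h import *
im=save('top','top4'); sd=save('side','side4'); P=[]
for _ in range(4): s=robot.sense(); P.append(s['ee_pos']); robot.read_camera('top')
print(np.mean(P,0).round(4),s['eef_rot'][:,1].round(4),np.std(P,0).round(4))
g=im.astype(int)[205:228,332:350].sum(2)
for c in range(0,18,3):
  k=g[:,c:c+3].mean(1); b=np.median(np.r_[k[:5],k[-5:]]); w=np.clip(k-b-40,0,None); r1=205+(w*np.arange(23)).sum()/(w.sum()+1e-6); print(333+c,round(r1,2),onplane('top',[(333+c,r1)],.065).round(4), round(w.max()))
c=cv2.resize(sd[110:180,235:305],None,fx=6,fy=6,interpolation=cv2.INTER_CUBIC)
b=cv2.resize(im[190:240,315:375],None,fx=6,fy=6,interpolation=cv2.INTER_CUBIC)
o=np.zeros((430,800,3),np.uint8); o[:420,:420]=c; o[:300,430:790]=b
cv2.imwrite('pics/crop4.png',o[:,:,::-1])
E
```

```text
[ 0.5315 -0.0297  0.0576] [ 0.9999 -0.0105  0.0018] [0.0005 0.0001 0.0003]
333 218.08 [[ 0.5287 -0.1367  0.065 ]] 248
336 218.08 [[ 0.5286 -0.1449  0.065 ]] 180
339 218.1 [[ 0.5284 -0.153   0.065 ]] 268
342 218.05 [[ 0.5284 -0.1612  0.065 ]] 261
345 206.6 [[ 0.5596 -0.1704  0.065 ]] 82
348 212.69 [[ 0.5428 -0.178   0.065 ]] 99
```

View pics/crop4.png

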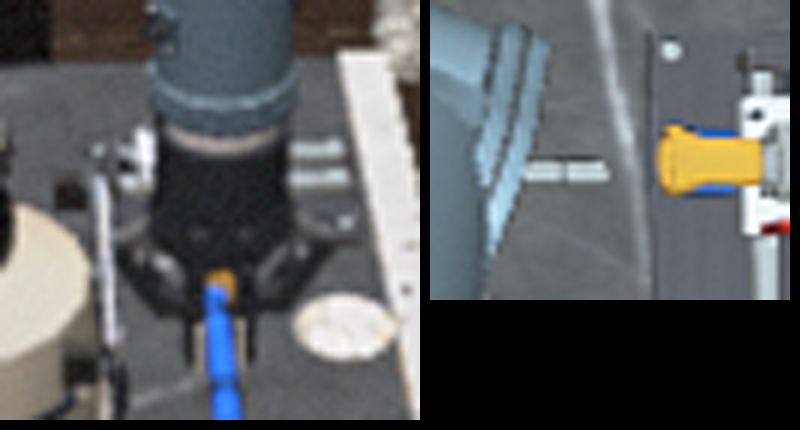

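The top crop shows the shank tip at (608,170) lined up within 2–3 mm of the tube at (660,162). The arm settled closer after the picture, so I start the insertion with small corrections.

>>> play_rows(moves=[{"dx": 0.04,"dy": -0.2,"dz": -0.06,"ax": 0,"ay": 0,"az": -0.07},{"dx": 0,"dy": -0.3,"dz": 0,"ax": 0,"ay": 0,"az": 0},{"dx": 0,"dy": -0.3,"dz": 0,"ax": 0,"ay": 0,"az": 0},{"dx": 0,"dy": -0.3,"dz": 0,"ax": 0,"ay": 0,"az": 0}])

```text
clock: 11.28
ee_pos: [0.5325, -0.0641, 0.0552]
eef_rot: [[0.016, 1.0, 0.0], [1.0, -0.016, -0.001], [-0.001, 0.0, -1.0]]
ft_force: [0.0, -0.4, -1.8]
width: 0.169
grip_force: 49.0
```

>>> play_rows(moves=[{"dx": 0,"dy": -0.2,"dz": 0,"ax": 0,"ay": 0,"az": 0},{"dx": 0,"dy": -0.1,"dz": 0,"ax": 0,"ay": 0,"az": 0}])

```text
clock: 11.45
ee_pos: [0.5324, -0.0736, 0.0552]
eef_rot: [[0.018, 1.0, 0.0], [1.0, -0.018, -0.001], [-0.001, 0.0, -1.0]]
ft_force: [-0.6, -0.2, -0.7]
width: 0.166
grip_force: 49.0
```

>>> play_rows(moves=[{"dx": 0,"dy": -0.2,"dz": 0,"ax": 0,"ay": 0,"az": 0},{"dx": 0,"dy": -0.25,"dz": 0,"ax": 0,"ay": 0,"az": 0},{"dx": 0,"dy": -0.25,"dz": 0,"ax": 0,"ay": 0,"az": 0}])

```text
clock: 11.7
ee_pos: [0.5325, -0.093, 0.055]
eef_rot: [[0.015, 1.0, -0.0], [1.0, -0.015, 0.0], [0.0, -0.0, -1.0]]
ft_force: [0.1, 0.2, -1.1]
width: 0.169
grip_force: 49.0
```

>>> play_rows(moves=[{"dx": 0,"dy": -0.25,"dz": 0,"ax": 0,"ay": 0,"az": 0},{"dx": 0,"dy": -0.25,"dz": 0,"ax": 0,"ay": 0,"az": 0}])

```text
clock: 11.87
ee_pos: [0.5325, -0.1084, 0.0551]
eef_rot: [[0.016, 1.0, -0.0], [1.0, -0.016, -0.0], [-0.0, -0.0, -1.0]]
ft_force: [-0.8, -0.0, -2.2]
width: 0.165
grip_force: 49.0
```

>>> play_rows(moves=[{"dx": 0,"dy": -0.25,"dz": 0,"ax": 0,"ay": 0,"az": 0},{"dx": 0,"dy": -0.25,"dz": 0,"ax": 0,"ay": 0,"az": 0},{"dx": 0,"dy": -0.25,"dz": 0,"ax": 0,"ay": 0,"az": 0},{"dx": 0,"dy": -0.2,"dz": 0,"ax": 0,"ay": 0,"az": 0}])

```text
clock: 12.2
ee_pos: [0.5324, -0.1372, 0.0551]
eef_rot: [[0.016, 1.0, 0.0], [1.0, -0.016, -0.0], [-0.0, 0.0, -1.0]]
ft_force: [0.7, 0.0, -0.8]
width: 0.171
grip_force: 49.0
```

>>> play_rows(moves=[{"dx": 0,"dy": -0.1,"dz": 0,"ax": 0,"ay": 0,"az": 0},{"dx": 0,"dy": -0.1,"dz": 0,"ax": 0,"ay": 0,"az": 0}])

```text
clock: 12.37
ee_pos: [0.5325, -0.1424, 0.0551]
eef_rot: [[0.016, 1.0, -0.0], [1.0, -0.016, 0.0], [0.0, -0.0, -1.0]]
ft_force: [0.7, 0.7, -0.8]
width: 0.17
grip_force: 49.0
```

>>> play_rows(moves=[{"dx": 0,"dy": -0.1,"dz": 0,"ax": 0,"ay": 0,"az": 0}])

```text
clock: 12.45
ee_pos: [0.5325, -0.145, 0.055]
eef_rot: [[0.015, 1.0, -0.0], [1.0, -0.015, 0.0], [0.0, -0.0, -1.0]]
ft_force: [0.1, -0.4, -0.8]
width: 0.166
grip_force: 49.0
```

>>> play_rows(moves=[{"dx": 0,"dy": -0.08,"dz": 0,"ax": 0,"ay": 0,"az": 0},{"dx": 0,"dy": 0,"dz": 0,"ax": 0,"ay": 0,"az": 0}])

```text
clock: 12.62
ee_pos: [0.5325, -0.147, 0.055]
eef_rot: [[0.015, 1.0, -0.0], [1.0, -0.015, 0.001], [0.001, -0.0, -1.0]]
ft_force: [-0.3, 0.8, -1.2]
width: 0.166
grip_force: 49.0
```

>>> play_rows(moves=[{"dx": 0,"dy": -0.08,"dz": 0,"ax": 0,"ay": 0,"az": 0},{"dx": 0,"dy": 0,"dz": 0,"ax": 0,"ay": 0,"az": 0}])

```text
clock: 12.78
ee_pos: [0.5325, -0.147, 0.0548]
eef_rot: [[0.014, 1.0, -0.001], [1.0, -0.014, 0.004], [0.004, -0.001, -1.0]]
ft_force: [0.2, 6.9, -0.3]
width: 0.168
grip_force: 49.1
```

>>> play_rows(moves=[{"dx": 0,"dy": -0.06,"dz": 0,"ax": 0,"ay": 0,"az": 0},{"dx": 0,"dy": 0,"dz": 0,"ax": 0,"ay": 0,"az": 0},{"dx": 0,"dy": 0,"dz": 0,"ax": 0,"ay": 0,"az": 0}])

```text
clock: 13.03
ee_pos: [0.5325, -0.147, 0.0548]
eef_rot: [[0.012, 1.0, -0.002], [1.0, -0.012, 0.006], [0.006, -0.002, -1.0]]
ft_force: [-0.3, 10.7, 1.6]
width: 0.17
grip_force: 49.3
```

```bash
python3 - <<'E'
from h import *
im=save('top','top5'); sd=save('side','side5')
c=cv2.resize(sd[110:180,235:305],None,fx=6,fy=6,interpolation=cv2.INTER_CUBIC)
b=cv2.resize(im[190:240,330:390],None,fx=6,fy=6,interpolation=cv2.INTER_CUBIC)
o=np.zeros((430,800,3),np.uint8); o[:420,:420]=c; o[:300,430:790]=b
cv2.imwrite('pics/crop5.png',o[:,:,::-1])
E
```

```text
(no output)
```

View pics/crop5.png

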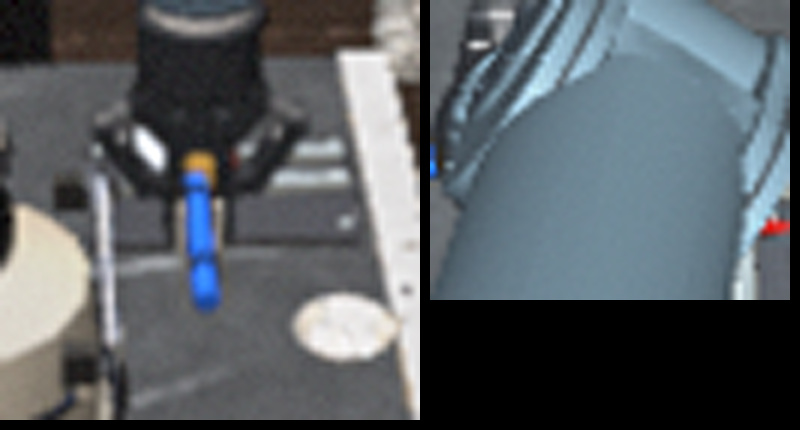

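The arm stopped hard at y −0.147, where the collar should meet the rim, and the force rose to 10 N. In the side crop the collar at (200,165) is at the mouth. I'll draw the rod straight out.

>>> play_rows(moves=[{"dx": 0,"dy": 0.2,"dz": 0,"ax": 0,"ay": 0,"az": 0},{"dx": 0,"dy": 0.3,"dz": 0,"ax": 0,"ay": 0,"az": 0},{"dx": 0,"dy": 0.4,"dz": 0,"ax": 0,"ay": 0,"az": 0},{"dx": 0,"dy": 0.4,"dz": 0,"ax": 0,"ay": 0,"az": 0},{"dx": 0,"dy": 0.4,"dz": 0,"ax": 0,"ay": 0,"az": 0}])

```text
clock: 13.55
ee_pos: [0.5324, -0.0992, 0.055]
eef_rot: [[0.015, 1.0, -0.0], [1.0, -0.015, 0.0], [0.0, -0.0, -1.0]]
ft_force: [0.2, 0.0, -0.9]
width: 0.168
grip_force: 49.0
```

>>> play_rows(moves=[{"dx": 0,"dy": 0.4,"dz": 0,"ax": 0,"ay": 0,"az": 0},{"dx": 0,"dy": 0.4,"dz": 0,"ax": 0,"ay": 0,"az": 0},{"dx": 0,"dy": 0.4,"dz": 0,"ax": 0,"ay": 0,"az": 0},{"dx": 0,"dy": 0.4,"dz": 0,"ax": 0,"ay": 0,"az": 0},{"dx": 0,"dy": 0.4,"dz": 0,"ax": 0,"ay": 0,"az": 0}])

```text
clock: 13.97
ee_pos: [0.5325, -0.0393, 0.0551]
eef_rot: [[0.015, 1.0, 0.0], [1.0, -0.015, -0.0], [-0.0, 0.0, -1.0]]
ft_force: [0.2, -0.1, -1.0]
width: 0.164
grip_force: 49.0
```

>>> play_rows(moves=[{"dx": 0,"dy": 0.3,"dz": 0,"ax": 0,"ay": 0,"az": 0},{"dx": 0,"dy": 0.2,"dz": 0,"ax": 0,"ay": 0,"az": 0},{"dx": 0,"dy": 0,"dz": 0,"ax": 0,"ay": 0,"az": 0},{"dx": 0,"dy": 0,"dz": 0,"ax": 0,"ay": 0,"az": 0}])

```text
clock: 14.3
ee_pos: [0.5326, -0.0257, 0.0551]
eef_rot: [[0.015, 1.0, 0.0], [1.0, -0.015, -0.0], [-0.0, 0.0, -1.0]]
ft_force: [-0.7, 0.5, -1.2]
width: 0.169
grip_force: 49.0
```

>>> play_rows(moves=[{"dx": -0.3,"dy": 0,"dz": 0.6,"ax": 0,"ay": 0,"az": 0},{"dx": -0.6,"dy": 0,"dz": 0.8,"ax": 0,"ay": 0,"az": 0},{"dx": -0.6,"dy": 0,"dz": 0.8,"ax": 0,"ay": 0,"az": 0},{"dx": -0.6,"dy": 0,"dz": 0.6,"ax": 0,"ay": 0,"az": 0},{"dx": -0.4,"dy": 0.3,"dz": 0.1,"ax": 0,"ay": 0,"az": 0}])

```text
clock: 14.72
ee_pos: [0.4573, -0.0195, 0.1445]
eef_rot: [[0.021, 1.0, 0.003], [1.0, -0.021, -0.0], [-0.0, 0.003, -1.0]]
ft_force: [-0.0, 0.0, -2.4]
width: 0.164
grip_force: 48.9
```

>>> play_rows(moves=[{"dx": 0,"dy": 0.6,"dz": 0,"ax": 0,"ay": 0,"az": 0},{"dx": 0,"dy": 0.9,"dz": 0,"ax": 0,"ay": 0,"az": 0},{"dx": 0,"dy": 0.9,"dz": 0,"ax": 0,"ay": 0,"az": 0},{"dx": 0,"dy": 0.9,"dz": 0,"ax": 0,"ay": 0,"az": 0},{"dx": 0,"dy": 0.9,"dz": 0,"ax": 0,"ay": 0,"az": 0}])

```text
clock: 15.13
ee_pos: [0.4577, 0.1095, 0.1423]
eef_rot: [[0.018, 1.0, 0.001], [1.0, -0.018, -0.0], [-0.0, 0.001, -1.0]]
ft_force: [-0.1, -0.3, -1.8]
width: 0.167
grip_force: 49.0
```

>>> play_rows(moves=[{"dx": 0,"dy": 0.9,"dz": 0,"ax": 0,"ay": 0,"az": 0},{"dx": 0,"dy": 0.9,"dz": 0,"ax": 0,"ay": 0,"az": 0},{"dx": 0,"dy": 0.9,"dz": 0,"ax": 0,"ay": 0,"az": 0},{"dx": 0,"dy": 0.9,"dz": 0,"ax": 0,"ay": 0,"az": 0},{"dx": 0,"dy": 0.9,"dz": 0,"ax": 0,"ay": 0,"az": 0}])

```text
clock: 15.55
ee_pos: [0.4579, 0.2446, 0.1422]
eef_rot: [[0.017, 1.0, 0.0], [1.0, -0.017, -0.0], [-0.0, 0.0, -1.0]]
ft_force: [0.4, -0.4, -1.2]
width: 0.167
grip_force: 49.0
```

>>> play_rows(moves=[{"dx": 0,"dy": 0.9,"dz": 0,"ax": 0,"ay": 0,"az": 0},{"dx": 0,"dy": 0.9,"dz": 0,"ax": 0,"ay": 0,"az": 0},{"dx": 0,"dy": 0.9,"dz": 0,"ax": 0,"ay": 0,"az": 0},{"dx": 0,"dy": 0.9,"dz": 0,"ax": 0,"ay": 0,"az": 0},{"dx": 0,"dy": 0.5,"dz": 0,"ax": 0,"ay": 0,"az": 0}])

```text
clock: 15.97
ee_pos: [0.4575, 0.3702, 0.1421]
eef_rot: [[0.014, 1.0, 0.0], [1.0, -0.014, 0.001], [0.001, 0.0, -1.0]]
ft_force: [-0.3, 0.5, -2.0]
width: 0.169
grip_force: 49.0
```

>>> play_rows(moves=[{"dx": 0.5,"dy": 0.5,"dz": 0,"ax": 0,"ay": 0,"az": 0},{"dx": 0.7,"dy": 0.7,"dz": 0,"ax": 0,"ay": 0,"az": 0},{"dx": 0.8,"dy": 0.8,"dz": 0,"ax": 0,"ay": 0,"az": 0},{"dx": 0.7,"dy": 0.7,"dz": 0,"ax": 0,"ay": 0,"az": 0},{"dx": 0.5,"dy": 0.5,"dz": 0,"ax": 0,"ay": 0,"az": 0}])

```text
clock: 16.38
ee_pos: [0.5558, 0.4636, 0.142]
eef_rot: [[0.016, 1.0, 0.001], [1.0, -0.016, -0.0], [-0.0, 0.001, -1.0]]
ft_force: [-0.0, 1.1, -0.1]
width: 0.172
grip_force: 49.0
```

>>> play_rows(moves=[{"dx": 0.27,"dy": 0.27,"dz": 0,"ax": 0,"ay": 0,"az": 0},{"dx": 0,"dy": 0,"dz": 0,"ax": 0,"ay": 0,"az": 0},{"dx": 0,"dy": 0,"dz": 0,"ax": 0,"ay": 0,"az": 0},{"dx": 0,"dy": 0,"dz": 0,"ax": 0,"ay": 0,"az": 0},{"dx": 0,"dy": 0,"dz": 0,"ax": 0,"ay": 0,"az": 0}])

```text
clock: 16.8
ee_pos: [0.5613, 0.4702, 0.1421]
eef_rot: [[0.017, 1.0, -0.001], [1.0, -0.017, -0.001], [-0.001, -0.001, -1.0]]
ft_force: [0.1, 0.4, -1.5]
width: 0.164
grip_force: 49.0
```

```bash
python3 - <<'E'
from h import *
im=save('top','top6'); sd=save('side','side6'); s=robot.sense(); print(s['clock'],s['ee_pos'],s['eef_rot'][:,1])
t=s['ee_pos']+np.array([-.002,-.136,.0095]); print('expected tip px',proj('top',[t]),proj('side',[t]),'tile top',proj('top',[[.5595,.338,.019]]))
b=cv2.resize(im[180:270,60:400],None,fx=2.3,fy=2.3,interpolation=cv2.INTER_CUBIC)
c=cv2.resize(sd[110:310,215:335],None,fx=1.95,fy=1.95,interpolation=cv2.INTER_CUBIC)
o=np.zeros((600,800,3),np.uint8); o[:b.shape[0],:min(800,b.shape[1])]=b[:,:800]; o[208:208+c.shape[0],:c.shape[1]]=c
d=cv2.resize(im[185:235,130:205],None,fx=5,fy=5,interpolation=cv2.INTER_CUBIC); o[210:460,300:675]=d
cv2.imwrite('pics/crop6.png',o[:,:,::-1])
E
```

```text
16.9 [0.56127692 0.47077849 0.14231681] [ 9.99871255e-01 -1.60421868e-02 -3.49769788e-04]
expected tip px [[153.11194454 206.47728408]] [[271.57967936 225.60621069]] tile top [[161.57374045 210.29201002]]
```

View pics/crop6.png

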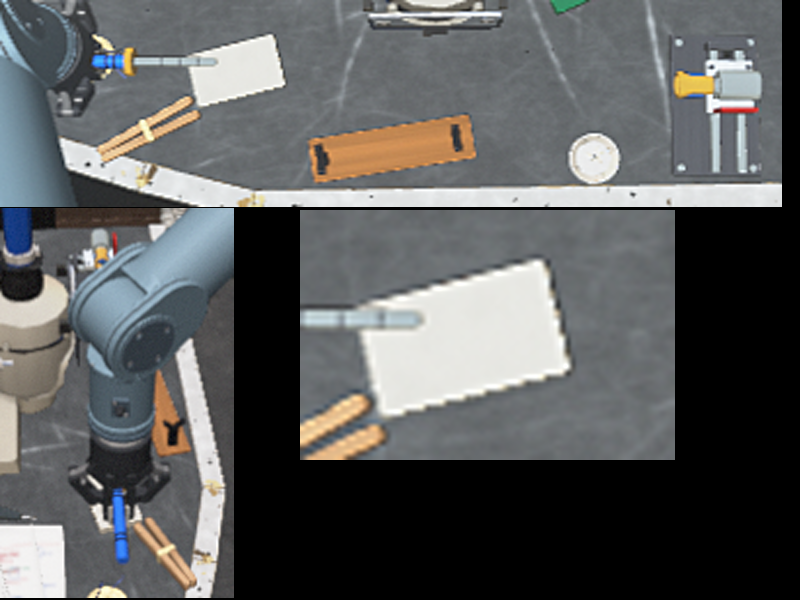

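The picture shows the tip at crop (422,320), pixel (154,207). At 0.15 m height that puts it within about 5 mm of the tile centre. The carrier is home, and the dish and clamp look untouched. I'll hand in.

```bash
python3 - <<'E'
from h import *
print(onplane('top',[(154.2,206.8)],.152)); s=robot.sense(); print(np.abs(s['qd']).max(),s['grip_force'])
print(robot.sign_off())
E
```

```text
[[0.55840159 0.33196765 0.152     ]]
0.008088872400127498 49.03989315032959
the job is handed in; nothing more can be done
None
```

I pushed the carrier home, slid the rod in until its collar stopped on the mouth and drew it fully out, then handed in (at about 17 s of the 72 s) with the rod held level and still, its tip about 6 mm from the tile centre and 0.15 m up; the dish and clamp looked undisturbed in the last picture, the green bar was only partly in view, and the sign-off returned no verdict.

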